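Drive the drain plug out of the ear-bulb holder

TASK

Push the drain plug out of the underside of the white ceramic ear-bulb holder so that it drops into the steel tray below: lift the drift out of its wooden rest, feel its nose into the hole in the holder's cap, drive the plug right through, and leave the drift standing released in the hole with its collar fully home on the cap. The cap's hole is a few millimetres out of true and the ceramic chips when pressed hard, so feel for the hole gently and do not force anything. Leave the tumbler, the hand mirror and the tablet case where they are.

Things in the scene. Friction and masses are not known exactly. Their poses are not given: they have to be found in the camera images.
- drift_grip (a point): centre of the handle of the drift (a push rod, 108 mm long, 130 g, standing upright nose down in a wooden rest): white plastic square handle 18 x 18 mm, 50 mm tall, this point 25 mm below its top and, at the start, 91 mm above the table; z up along the rod, x and y square to the handle's flat faces
- drift_collar (a point): centre of the underside of the drift's steel collar (25 mm across, 4 mm thick, right below the handle), 29 mm below the handle's centre; below it runs a steel shaft 13 mm in diameter and 54 mm long. Home means that this underside lies on the top of the holder's cap
- drift_tip (a point): centre of the drift's flat nose, which has a 0.5 mm bevel all round; 83 mm below the handle's centre, 54 mm below the collar's underside
- rest: fixed wooden rest of the drift, a block 60 x 60 mm, 62 mm high, with a 16 mm upright hole right through its middle; at the start the drift's collar lies on its top and the drift lifts straight out (54 mm). Origin under its middle
- holder: white ceramic ear-bulb holder, fixed: a bridge 50 mm (x) by 116 mm (y) on two side walls 12 mm thick, whose block spans heights 46 to 70 mm and has an upright pocket with the plug on its middle axis. On it sits a ceramic cap, heights 70 to 90 mm. Origin on the table under its middle, z up. The ceramic chips above 25 N
- holder_top (a point): point on the holder's middle axis, 90 mm above the table, level with the cap's flat top. The immovable cap, 46 x 46 mm, has a round upright 14.4 mm hole (0.5 mm bevel) through its own middle, but was set out of true: cap and hole lie up to 5.5 mm off this point along the holder's x and also its y, otherwise each time; the offset is not reported: feel or see it
- plug_center (a point): middle of the drain plug, a solid steel cylinder 30 mm in diameter, 24 mm tall, 130 g, upright in the pocket on the holder's middle axis (not the cap hole's), heights 38 to 62 mm, so 8 mm show below the block. Two spring pads hold it: about 4 to 15 N slide it down, and it drops free after 10 to 16 mm, well before the collar is home (nose then 36 mm above the table)
- tray: the small loose stainless steel tray under the holder's bridge, 120 (x) x 82 (y) mm, rim 14 mm high, floor and walls 3 mm thick; origin under its middle
- tumbler: glass tumbler 68 mm across, 85 mm tall; origin under its middle; to be left alone
- mirror: wooden hand mirror lying flat: disc 100 mm across, 12 mm thick, handle along its -y to 155 mm; origin under the disc's middle; to be left alone
- case: grey plastic tablet case with a press-button release, 70 x 130 x 26 mm; origin under its middle; to be left alone
Things that resemble listed ones, but are neither listed nor needed, are in the scene too. What is shaped like the tray but yellow is not meant.

How it is judged:
On the way, in this order (a step that is already met when the one before it is completed fails the run):
1. the drift is lifted out of its rest (height (world z) of drift_tip above 0.07 m), for 0.1 s.
2. the drift's nose is in the cap's hole while the plug is still in the holder (x of drift_tip in the frame of holder between -0.009 and 0.009 m and y of drift_tip in the frame of holder between -0.009 and 0.009 m and z of drift_tip in the frame of holder between 0.055 and 0.086 m and angle between drift_tip's own z axis and vertical below 0.12 rad and z of plug_center in the frame of holder above 0.044 m), for 0.05 s.
At the end, for the whole second after the job is handed in: the plug lies at rest inside the tray, which is still under the holder (moved less than 20 mm); the drift stands upright (within 0.1 rad), at rest and released, in the hole of the cap with its collar home (within 2.5 mm of the cap's top) (x of plug_center in the frame of tray between -0.056 and 0.056 m and y of plug_center in the frame of tray between -0.038 and 0.038 m and z of plug_center in the frame of tray below 0.024 m and linear speed of each of plug, drift below 0.02 m/s and distance of tray from where it was at the start of the episode below 0.02 m and x of drift_tip in the frame of holder between -0.009 and 0.009 m and y of drift_tip in the frame of holder between -0.009 and 0.009 m and z of drift_collar in the frame of holder between 0.087 and 0.0925 m and angle between drift_tip's own z axis and vertical below 0.1 rad); the robot touches nothing.
It fails at once if the ceramic holder is pressed with more than 25 N by the drift or the gripper (contact force between any of drift, the arm and holder above 25 N).
It fails at once if the plug is forced with more than 25 N (contact force between drift and plug above 25 N).
It fails at once if the tumbler, the mirror or the tablet case is disturbed (moved more than 15 mm) (distance of any of tumbler, mirror, case from where it was at the start of the episode above 0.015 m).
It also fails if it takes over 72 s, if anything falls off the work surface, if the arm or the gripper's body presses on something with over 40 N, if the wrist force passes 120 N, or if a joint passes its speed limit or range.

ROBOT

A 6-joint arm with a two-finger parallel gripper is mounted at the origin on the work surface. World frame = base frame: x ahead of the robot, y to its left, z up, the work surface at z = 0. Lengths are in m, angles in rad, forces in N, time in s.
With the tool pointing down it reaches from about 0.3 to 0.775 m from the base axis. Payload 14.6 kg.
Tool frame: the origin (TCP) lies at the very end of the fingers, on their centre line; the grasp point (between the pads) lies 19 mm behind it; z points along the fingers, x is the direction in which the jaws open and shut, and the axes are right-handed (so a half turn about z gives the same grasp; the last joint's range is limited). The gripper opens to 94 mm and grips with 3 to 60 N. Pads are 16 mm wide; open, the fingers measure 119 mm over their backs; the gripper's body (75 mm by 177 mm) begins 78 mm behind the grasp point.
Start: joints at [-1.179, 0.3, 1.521, -0, 1.321, -0.067], TCP at [0.244, -0.493, 0.205] pointing down, gripper open.
Joint ranges: [-3.03, 3.03], [-0.79, 2.21], [0.23, 2.52], [-1.04, 4.18], [0, 3.07], [-2.55, 2.55]. Speed limits (rad/s): [2.22, 2.22, 2.57, 3.14, 3.14, 3.14].

INTERFACE

Orientations are given as [roll, pitch, yaw] about the fixed x, y, z axes, in that order (R = Rz(yaw) Ry(pitch) Rx(roll)).
In Python, from station import ctrl gives the robot as it stands.
- The arm moves only by the shell command python3 -m inch 'ROWS' [FORCE]. ROWS is JSON, one flat list of numbers, 7 for each row, row after row: the shift along the tool's x, y, z in cm, then the turn, a rotation vector about the tool's x, y, z in rad, then the opening, from 0 (shut) to 1 (fully open). In form: [tx, ty, tz, wx, wy, wz, claw, tx, ty, tz, wx, wy, wz, claw, ...]. A call has 1 to 20 rows; each row shifts and turns the commanded pose from where the row before left it, along the tool's axes as they then stand; what a row does not reach is not made up. A row lasts 1/8 s, in which the tool goes at most 62.5 mm and 10.7 degrees, less where a joint would pass 70% of its speed; a pose out of reach is approached as far as the arm can. A call is refused whole if a number of a shift passes 6.25 or a number of a turn 0.188, either way. A call with a gripper value outside its range is refused whole. The fingers move at their own pace and stop on an object; FORCE is the grip in N (left out, the last holds). Time passes only in rows, so rows that do not move let the fingers close. It gives the time, the measured TCP pose, the force and the opening at its end, in the units of the state.
- ctrl.get_obs(): the state, without advancing time (a new reading comes with each control period).
- ctrl.camera(name): name is "scene" or "side" or "wrist"; returns (picture, depth): 400x640x3 uint8, red, green, blue; 400x640 float32, m along the optical axis (not along the pixel's ray), 0 where there is no reading.
- ctrl.camera_params(name): a dict with "vertical_fov" (degrees; the focal length in pixels is half the picture's height over the tangent of half this angle, whatever the lens; pixels are square), "cx", "cy" (the principal point, pixels), "camera_from_world" (4x4, takes a point from world to camera coordinates); the wrist camera has in their place "mount" (4x4, takes a point from camera to tool coordinates, whose origin is the TCP and whose axes are the tool frame's). Camera axes: x right, y down, z forward; pixel columns grow to the right and rows downward; lengths in m; the calibration is good to about 2 mm. A picture is of the moment at which its call begins: read the wrist's pose just before it. camera_params takes no time and is no camera call.
- ctrl.hand_in(): hands the job in, once; it reports no verdict.
Trained networks look in the newest picture that a camera, given by its name, has taken for a name from the list of things; names that differ only in an ending like _2 or _b are one class to them, and where a whole thing is asked for, a point or a joint stands for the part that bears it (a point fixed in the world has none). Each returns a list of dicts, best first, with "score" (0 to 1); they miss things now and then, are a little off and sometimes report something else, mostly with a low value. They report only what shows in the picture. A call takes as long as a camera call. They do not tell look-alikes from the thing itself.
- ctrl.spot_in(camera, label): "bbox" ([centre column, centre row, width, height] in pixels, round what is visible of it).
- ctrl.place_of(camera, label): "centre" ([column, row] in pixels: a listed point, or the origin of a listed thing).
The state is a dict: "time_s": time; "qpos": joint angles; "joint_vel": joint speeds; "tau": joint torques, N m; "ee_pos": TCP position; "eef_rot": TCP orientation; "force": force on the tool from outside, world axes, zero at the start; "moment": the same for the moment, N m; "grip_width": finger opening in m.
Only numpy, scipy, OpenCV 4.12 (cv2) and the standard library are available. Lean on these libraries where they do the work, as an engineer would, in place of code of your own. Each camera call takes 0.05 s, during which the arm holds its last target. There are 200 camera calls.

## Working session

There is one attempt and no reset: what is moved stays moved. The work goes in short steps, Python scripts to look and compute and a shell command to move; the robot and the scene stay as the last step left them, time stands still between calls to the robot, and variables do not carry over. Pictures are saved under pics/ and viewed, about 8 in all and at most 12, crops included, and the job is handed in when it is done.

```bash
mkdir -p pics
cat > h.py <<'E'
import numpy as np, cv2
from scipy.spatial.transform import Rotation as R
from station import ctrl
def tool():
    o=ctrl.get_obs(); T=np.eye(4); T[:3,:3]=R.from_euler('xyz',o['eef_rot']).as_matrix(); T[:3,3]=o['ee_pos']; return T,o
def cam(n):
    """rgb, depth, world_from_camera, f, cx, cy"""
    T,o=tool(); im,d=ctrl.camera(n); p=ctrl.camera_params(n)
    W=T@np.array(p['mount']) if 'mount' in p else np.linalg.inv(np.array(p['camera_from_world']))
    f=im.shape[0]/2/np.tan(np.radians(p['vertical_fov'])/2)
    return im,d,W,f,p['cx'],p['cy']
def cloud(c):
    im,d,W,f,cx,cy=c; v,u=np.mgrid[:d.shape[0],:d.shape[1]]
    P=np.stack([(u-cx)/f*d,(v-cy)/f*d,d],-1)@W[:3,:3].T+W[:3,3]
    P[d<=0]=np.nan; return P
def ray_z(c,px,z):
    """world point of pixel at height z"""
    im,d,W,f,cx,cy=c; r=W[:3,:3]@np.array([(px[0]-cx)/f,(px[1]-cy)/f,1]); return W[:3,3]+r*(z-W[2,3])/r[2]
def save(n,im): cv2.imwrite('pics/'+n+'.png',im[...,::-1])
E
cat > a.py <<'E'
from h import *
Z=dict(drift_grip=.091,drift_collar=.062,rest=0,holder=0,holder_top=.09,plug_center=.05,tray=0,tumbler=0,mirror=0,case=0)
ims=[]
print(ctrl.get_obs())
for n in('scene','side'):
    c=cam(n);P=cloud(c);ims.append(c[0]); np.savez('pics/'+n,P=P,im=c[0],d=c[1])
    print(n,'campos',c[2][:3,3].round(3),c[3:])
    for k in Z:
        for q in ctrl.place_of(n,k)[:2]:
            u=np.array(q['centre']); print(k,round(q['score'],2),u.round(),ray_z(c,u,Z[k]).round(3))
save('ab',cv2.resize(np.vstack(ims),None,fx=.75,fy=.75,interpolation=cv2.INTER_AREA))
E
python3 a.py
```

```text
{'time_s': 0.0, 'qpos': array([-1.17862453e+00,  3.00468680e-01,  1.52158333e+00,  1.57441068e-05,
        1.32074394e+00, -6.65844593e-02]), 'joint_vel': array([-1.07600907e-04, -9.59829706e-04, -3.03767347e-03, -1.91736029e-05,
       -1.44883422e-03,  5.09156867e-04]), 'tau': array([-2.34401843e-03, -5.31807911e+01, -3.52739060e+01,  7.07944552e-02,
        2.43287394e-02, -1.14929412e-04]), 'ee_pos': array([ 0.24346147, -0.49287255,  0.20488672]), 'eef_rot': array([-3.14149738e+00,  1.19961562e-03, -1.11204392e+00]), 'force': array([-0.65514057,  0.3562035 , -0.23055928]), 'moment': array([-0.05715409,  0.01544101, -0.01719285]), 'grip_width': 0.09371477724439774}
scene campos [0.9   0.473 0.6  ] (np.float64(443.75902782359384), 323.01041076870024, 199.03514011455556)
drift_grip 0.93 [408. 238.] [0.512 0.136 0.091]
drift_grip 0.24 [408. 199.] [0.445 0.065 0.091]
drift_collar 0.63 [402. 250.] [0.516 0.133 0.062]
rest 0.74 [400. 275.] [0.515 0.134 0.   ]
holder 0.74 [303. 216.] [ 0.569 -0.092  0.   ]
holder_top 0.55 [304. 178.] [ 0.559 -0.094  0.09 ]
tray 0.94 [280. 171.] [ 0.53  -
[... 201 characters left out ...]
ampos [ 0.486 -0.59   0.752] (np.float64(392.5830732232473), 316.4215765333417, 205.942689878319)
drift_grip 0.58 [286. 160.] [0.515 0.124 0.091]
drift_collar 0.67 [290. 164.] [0.525 0.141 0.062]
rest 0.86 [285. 183.] [0.507 0.137 0.   ]
rest 0.65 [319. 250.] [ 0.56 -0.09  0.  ]
holder 0.71 [318. 248.] [ 0.559 -0.084  0.   ]
holder_top 0.96 [319. 228.] [ 0.56  -0.093  0.09 ]
holder_top 0.22 [230. 232.] [ 0.374 -0.073  0.09 ]
tray 0.95 [318. 320.] [ 0.53  -0.255  0.   ]
tray 0.58 [320. 250.] [ 0.564 -0.09   0.   ]
tumbler 0.96 [231. 232.] [ 0.362 -0.001  0.   ]
mirror 0.65 [395. 211.] [ 0.765 -0.008  0.   ]
case 0.93 [372. 168.] [ 0.748  0.152 -0.   ]
case 0.58 [288. 184.] [0.513 0.133 0.   ]
```

View pics/ab.png

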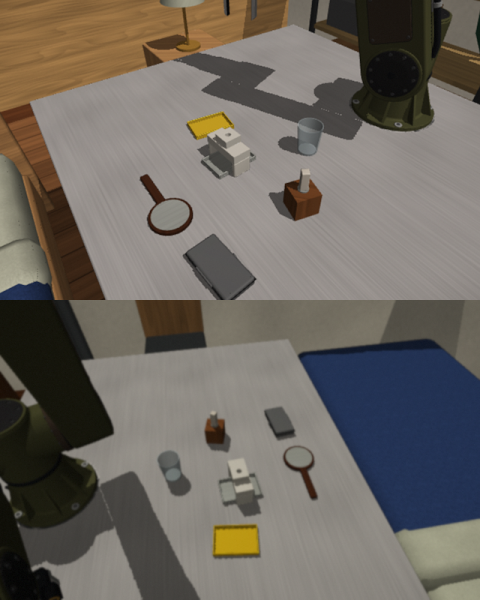

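Run:
```python
import numpy as np,cv2
for n in('scene','side'):
    P=np.load(f'pics/{n}.npz')['P']
    for nm,cx,cy,z0,z1,r in(('handle',.513,.132,.110,.120,.03),('restTop',.513,.132,.055,.065,.05),('captop',.56,-.092,.086,.094,.05),('blocktop',.56,-.092,.066,.074,.08)):
        m=(abs(P[...,0]-cx)<r)&(abs(P[...,1]-cy)<r)&(P[...,2]>z0)&(P[...,2]<z1)
        q=P[m]
        if len(q)<20: print(n,nm,len(q));continue
        (c,s,a)=cv2.minAreaRect(q[:,:2].astype(np.float32)*1000)
        print(n,nm,len(q),np.round(c,1),np.round(s,1),round(a,1),q[:,2].mean().round(4))
```

```text
scene handle 114 [516.  137.2] [19.1 17.8] 58.4 0.1139
scene restTop 885 [515.6 137.4] [62.4 61.8] 76.0 0.0604
scene captop 385 [561.7 -91.1] [48.  48.3] 4.5 0.0883
scene blocktop 657 [565.2 -88.3] [ 51.9 117.9] 4.1 0.0686
side handle 47 [513.2 135.3] [21.  18.5] 57.9 0.1141
side restTop 351 [513.7 137.5] [64.7 60.9] 75.9 0.0608
side captop 372 [559.6 -91.5] [45.9 48. ] 4.1 0.0888
side blocktop 552 [562.2 -88.9] [ 51.3 119.1] 3.6 0.0689
```

The scene shows the holder with the steel tray under it at (228,152), the rest with the drift at (303,195), and the yellow tray as decoy. Next I move over the drift.

```bash
cat >> h.py <<'E'
def go(p,yaw=None):
    """print wz needed, then shift (cm, tool axes after the turn) to world p"""
    T,o=tool(); y=o['eef_rot'][2]; t=y if yaw is None else yaw
    Rn=R.from_euler('xyz',[np.pi,0,t]).as_matrix()
    rv=R.from_matrix(T[:3,:3].T@Rn).as_rotvec()
    print('turn',rv.round(4),'shift cm',(Rn.T@(np.array(p)-T[:3,3])*100).round(3),'pos',T[:3,3].round(4))
E
python3 -m inch '[0,0,0,0,0,-0.14,1, 0,0,0,0,0,-0.14,1, 0,0,0,0,0,-0.14,1, 0,0,0,0,0,-0.14,1, -0.76,-5.2,0,0,0,0,1, -0.76,-5.2,0,0,0,0,1, -0.76,-5.2,0,0,0,0,1, -0.76,-5.2,0,0,0,0,1, -0.76,-5.2,0,0,0,0,1, -0.76,-5.2,0,0,0,0,1, -0.76,-5.2,0,0,0,0,1, -0.76,-5.2,0,0,0,0,1, -0.76,-5.2,0,0,0,0,1, -0.76,-5.2,0,0,0,0,1, -0.76,-5.2,0,0,0,0,1, -0.76,-5.2,0,0,0,0,1, -0.76,-5.2,0,0,0,0,1, 0,0,0,0,0,0,1]' 20
python3 - <<'E'
from h import *
c=cam('wrist');P=cloud(c);save('w1',c[0]);np.savez('pics/w1',P=P,im=c[0])
print('cam',c[2].round(3))
for k,z in(('drift_grip',.091),('rest',0)):
    for q in ctrl.place_of('wrist',k)[:2]: print(k,q,ray_z(c,q['centre'],z).round(4))
for nm,z0,z1,r in(('handle',.110,.120,.03),('restTop',.055,.065,.05)):
    q=P[(np.hypot(P[...,0]-.515,P[...,1]-.136)<r)&(P[...,2]>z0)&(P[...,2]<z1)]
    if len(q)>20: print(nm,len(q),cv2.minAreaRect(q[:,:2].astype(np.float32)*1000),q[:,2].mean())
E
```

```text
time_s: 3.35
ee_pos: [0.5143, 0.1368, 0.2049]
eef_rot: [3.141, 0.001, -0.549]
force: [0.6, -0.3, -0.9]
grip_width: 0.094
cam [[ 0.853 -0.502 -0.14   0.554]
 [-0.521 -0.823 -0.225  0.203]
 [-0.002  0.265 -0.964  0.384]
 [ 0.     0.     0.     1.   ]]
drift_grip {'centre': [308.7, 200.0], 'score': 0.77} [0.5113 0.1356 0.091 ]
rest {'centre': [313.1, 175.9], 'score': 0.7} [0.5164 0.1356 0.    ]
handle 507 ((513.4750366210938, 136.3397979736328), (17.837770462036133, 17.991230010986328), 56.41969299316406) 0.11529668714580237
restTop 3225 ((513.1610107421875, 136.30712890625), (60.503196716308594, 60.08798599243164), 75.6667251586914) 0.061630403635427294
```

Run:
```python
from h import *
go([.5134,.1363,.076],-.586)
```

```text
turn [0.0004 0.0002 0.0338] shift cm [-0.167 -0.206 12.937] pos [0.5137 0.1337 0.2054]
```

View pics/w1.png

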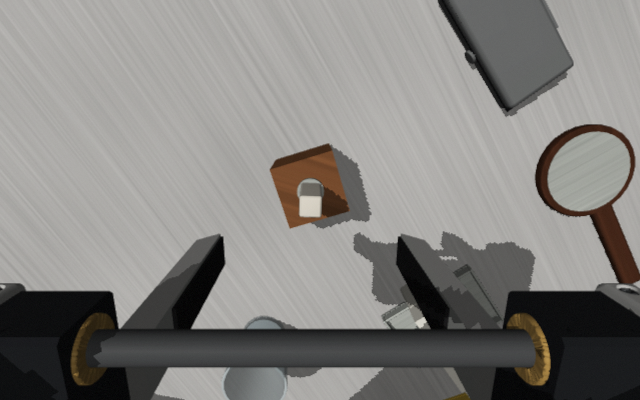

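The drift stands in its rest at pixel (310,200), and its handle sides run parallel to the jaws. The pose reading jumped 3 mm, so I'm checking that it has settled.

```bash
python3 -m inch '[0,0,0,0,0,0.036,1, 0,0,5,0,0,0,1,0,0,0,0,0,0,1, 0,0,0,0,0,0,1]'
python3 - <<'E'
from h import *
for i in range(2):
    c=cam('wrist');P=cloud(c)
    for nm,z0,z1,r in(('handle',.110,.120,.03),('restTop',.055,.065,.05)):
        q=P[(np.hypot(P[...,0]-.515,P[...,1]-.136)<r)&(P[...,2]>z0)&(P[...,2]<z1)]
        if len(q)>20: print(nm,len(q),cv2.minAreaRect(q[:,:2].astype(np.float32)*1000),q[:,2].mean())
    T,o=tool();print(o['ee_pos'],o['eef_rot'],o['force'])
go([.5134,.1363,.076],-.586)
E
```

```text
time_s: 4.0
ee_pos: [0.5145, 0.134, 0.1571]
eef_rot: [-3.141, -0.001, -0.589]
force: [-0.2, -0.2, 0.9]
grip_width: 0.0941
handle 727 ((513.4603881835938, 136.53514099121094), (17.917875289916992, 17.861963272094727), 56.4013786315918) 0.1152398548273589
restTop 4229 ((513.1063842773438, 136.32785034179688), (60.46767044067383, 60.124794006347656), 75.74596405029297) 0.06161391969212238
[0.51467121 0.13414394 0.15738961] [-3.13994574e+00 -1.68973924e-03 -5.88858794e-01] [0.1573423  0.07577648 0.6737675 ]
handle 733 ((513.5123901367188, 136.42486572265625), (17.60476303100586, 18.02350616455078), 55.83099365234375) 0.11517840322239488
restTop 4197 ((513.1160278320312, 136.3106689453125), (60.50602722167969, 60.01010513305664), 75.83794403076172) 0.06160504907028566
[0.5147005  0.13422999 0.15734757] [-3.13973771e+00 -1.88883819e-03 -5.88606247e-01] [ 0.3485382  -0.54571676 -0.5417982 ]
turn [-0.0019 -0.0019 -0.0026] shift cm [-0.223 -0.101  8.135] pos [0.5147 0.1342 0.1573]
```

```bash
python3 -m inch '[-0.22,-0.1,1,0,0,0,1, 0,0,2.5,0,0,0,1, 0,0,2.5,0,0,0,1, 0,0,1.2,0,0,0,1, 0,0,0.7,0,0,0,1, 0,0,0,0,0,0,0.4, 0,0,0,0,0,0,0.3, 0,0,0,0,0,0,0.25]'
python3 -m inch '[0,0,0,0,0,0,0.22, 0,0,0,0,0,0,0.2, 0,0,0,0,0,0,0.17, 0,0,0,0,0,0,0, 0,0,0,0,0,0,0, 0,0,0,0,0,0,0, 0,0,0,0,0,0,0]' 20
```

```text
time_s: 5.1
ee_pos: [0.5129, 0.1364, 0.077]
eef_rot: [-3.141, -0.001, -0.588]
force: [0.8, 0.6, 0.7]
grip_width: 0.0675
time_s: 5.98
ee_pos: [0.5127, 0.1363, 0.0764]
eef_rot: [-3.142, -0.0, -0.588]
force: [-0.8, -0.4, -0.8]
grip_width: 0.0178
```

```bash
python3 -m inch '[0,0,0,0,0,0,0, 0,0,-0.5,0,0,0,0, 0,0,-1,0,0,0,0, 0,0,-2,0,0,0,0, 0,0,-2,0,0,0,0, 0,0,-2,0,0,0,0, 0,0,-2,0,0,0,0, 0,0,-1.5,0,0,0,0, 0,0,0,0,0,0,0]' 40
python3 - <<'E'
from h import *
go([.5605,-.0915,.186],.07-np.pi/2)
go([.5605,-.0915,.186])
E
```

```text
time_s: 7.1
ee_pos: [0.513, 0.1364, 0.1875]
eef_rot: [-3.14, -0.001, -0.588]
force: [0.0, 0.3, -1.2]
grip_width: 0.018
turn [-1.900e-03 -6.000e-04  9.128e-01] shift cm [23.07  -3.141  0.154] pos [0.513  0.1364 0.1875]
turn [-0.0014 -0.0014  0.    ] shift cm [16.594 16.333  0.154] pos [0.513  0.1364 0.1875]
```

```bash
python3 -m inch '[2.07,2.6,0,0,0,0,0, 2.07,2.6,0,0,0,0,0, 2.07,2.6,0,0,0,0,0, 2.07,2.6,0,0,0,0,0, 2.07,2.6,0,0,0,0,0, 2.07,2.6,0,0,0,0,0, 2.07,2.6,0,0,0,0,0, 2.07,2.6,0,0,0,0,0, 0,0,0,0,0,0,0, 0,0,0,0,0,0,0, 0,0,0,0,0,0,0]'
python3 - <<'E'
from h import *
c=cam('wrist');P=cloud(c);np.savez('pics/w2',P=P,im=c[0])
q=P[(np.hypot(P[...,0]-.5605,P[...,1]+.0915)<.04)&(P[...,2]>.085)&(P[...,2]<.095)]
print('cap',len(q),cv2.minAreaRect(q[:,:2].astype(np.float32)*1000),q[:,2].mean())
q=P[(np.hypot(P[...,0]-.562,P[...,1]+.0885)<.08)&(P[...,2]>.063)&(P[...,2]<.075)]
print('block',len(q),cv2.minAreaRect(q[:,:2].astype(np.float32)*1000),q[:,2].mean())
for k,z in(('holder_top',.09),('drift_tip',.119)):
    for r in ctrl.place_of('wrist',k)[:2]: print(k,r,ray_z(c,r['centre'],z).round(4))
# pixel of cap centre
im,d,W,f,cx,cy=c
p=np.linalg.inv(W)@[.5605,-.0915,.09,1]; u,v=int(f*p[0]/p[2]+cx),int(f*p[1]/p[2]+cy); print(u,v)
save('w2',cv2.resize(im[max(0,v-90):v+110,max(0,u-130):u+130],None,fx=3,fy=3,interpolation=cv2.INTER_CUBIC))
T,o=tool();print(T[:3,3],o['eef_rot'],o['force'])
E
```

```text
time_s: 8.48
ee_pos: [0.535, -0.1277, 0.1863]
eef_rot: [3.142, 0.0, -0.587]
force: [1.5, -0.3, -1.7]
grip_width: 0.0179
cap 3282 ((559.0293579101562, -92.2450180053711), (46.07435607910156, 46.099273681640625), 3.904633045196533) 0.08963290513112754
block 5331 ((561.8006591796875, -90.2657470703125), (50.33957290649414, 116.32378387451172), 3.9296209812164307) 0.06964767011283421
holder_top {'centre': [312.3, 145.5], 'score': 0.81} [ 0.5612 -0.0901  0.09  ]
drift_tip {'centre': [313.1, 216.0], 'score': 0.57} [ 0.5352 -0.1302  0.119 ]
312 147
[ 0.53510454 -0.12799196  0.18647196] [-3.14153812e+00 -2.72347601e-05 -5.87160001e-01] [-0.70414622  0.19732635 -1.61759491]
```

View pics/w2.png

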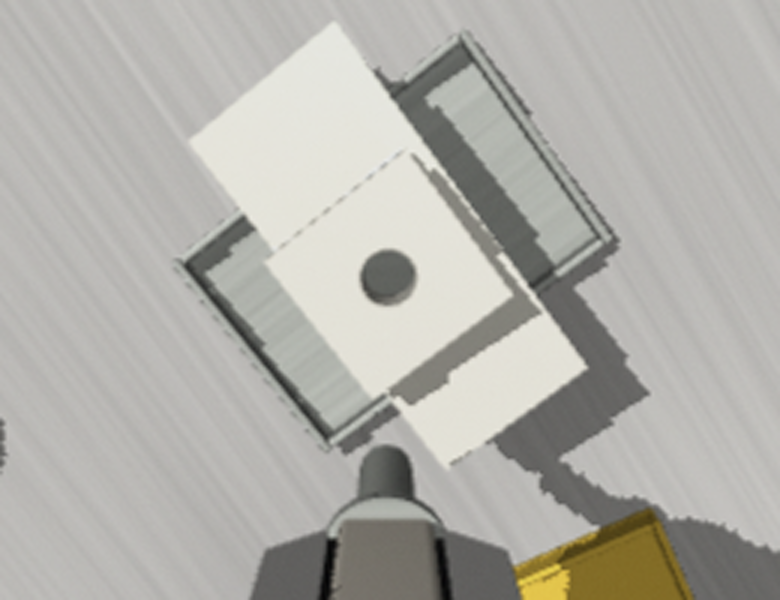

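The cap's hole is at crop (388,277) and the drift's nose at about (386,447..). The tray is under the bridge. Now I compute the hole-to-nose offset in the same image.

Run:
```python
from h import *
D=np.load('pics/w2.npz');im=D['im'];P=D['P']
T,o=tool();p=ctrl.camera_params('wrist');W=T@np.array(p['mount']);f=200/np.tan(np.radians(p['vertical_fov'])/2);c=(im,None,W,f,p['cx'],p['cy'])
def pix(x): q=np.linalg.inv(W)@np.append(x,1); return np.array([f*q[0]/q[2]+c[4],f*q[1]/q[2]+c[5]])
g=cv2.cvtColor(im,cv2.COLOR_RGB2GRAY)
# hole: dark + lit inner wall; take non-cap pixels: gray<200 near centre
m=np.zeros_like(g);m[137:162,299:324]=(g[137:162,299:324]<205)*255
cs=max(cv2.findContours(m,cv2.RETR_EXTERNAL,cv2.CHAIN_APPROX_NONE)[0],key=len);e=cv2.fitEllipse(cs);print('hole',e,ray_z(c,e[0],.09))
a=np.linspace(0,2*np.pi,100)
for dz in(.0685,):
    circ=np.array([pix(T[:3,3]+[.0065*np.cos(t),.0065*np.sin(t),-dz]) for t in a])
    print('pred nose cols',circ[:,0].min(),circ[:,0].max(),'rows',circ[:,1].min(),circ[:,1].max())
print(g[202:212,313]); print('row 212',g[212,298:330]); print('row 216',g[216,298:330])
```

```text
hole ((310.88446044921875, 149.11033630371094), (18.633132934570312, 19.321393966674805), 64.25630950927734) [ 0.55882953 -0.09218695  0.09      ]
pred nose cols 302.0830700936002 319.89739595871356 rows 204.34133930353306 221.35618317593944
[186 185 184 153  95  73  73  73  75  73]
row 212 [183 186 185 168 119 103 105 105 104 100  97  93  88  81  77  73  67  63
  60  56  81 146 186 185 181 180 178 178 178 179 183 198]
row 216 [177 176 171 144 101 102 104 104 103 101  95  92  88  82  76  71  65  58
  57  55  53 105 169 181 183 186 184 180 180 178 179 178]
```

```bash
python3 -m inch '[0.06,-2.2,0,0,0,0,0, 0,-2.17,0,0,0,0,0, 0,0,1,0,0,0,0, 0,0,1,0,0,0,0, 0,0,0,0,0,0,0, 0,0,0,0,0,0,0]'
python3 - <<'E'
from h import *
c=cam('wrist');im=c[0];save('w3',cv2.resize(im[110:240,225:400],None,fx=4,fy=4,interpolation=cv2.INTER_CUBIC))
go([.5594,-.0915,.16])
E
python3 -m inch '[0,0,0.1,0,0,0,0, 0,0,0.1,0,0,0,0, 0,0,0.1,0,0,0,0, 0,0,0,0,0,0,0]'
```

```text
time_s: 9.38
ee_pos: [0.5597, -0.0929, 0.1665]
eef_rot: [3.142, -0.0, -0.588]
force: [-0.1, -0.2, -0.8]
grip_width: 0.0173
turn [-0.0002 -0.0005  0.    ] shift cm [-0.114 -0.091  0.677] pos [ 0.5598 -0.0929  0.1668]
time_s: 9.93
ee_pos: [0.5598, -0.0925, 0.1633]
eef_rot: [3.141, 0.0, -0.588]
force: [0.4, -0.6, -1.7]
grip_width: 0.0181
```

View pics/w3.png

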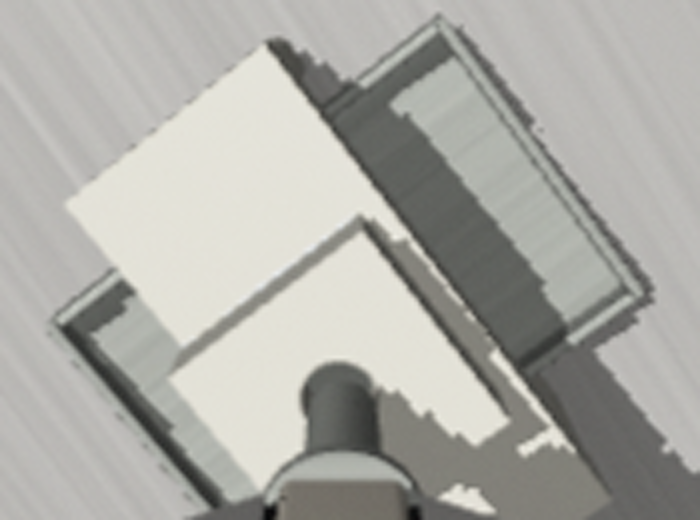

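The nose sits about 1 px right of the hole's centre (hole centre about col 337, nose about 342 in the crop). I trim that and feel downward.

```bash
python3 -m inch '[-0.06,-0.04,0,0,0,0,0, 0,0,0.1,0,0,0,0, 0,0,0.1,0,0,0,0, 0,0,0.1,0,0,0,0, 0,0,0.1,0,0,0,0, 0,0,0,0,0,0,0]'
python3 -c "
from h import *
go([.5594,-.0915,.16]);print(tool()[1]['force'])"
python3 -m inch '[0,0,0.08,0,0,0,0, 0,0,0.08,0,0,0,0, 0,0,0,0,0,0,0]'
```

```text
time_s: 10.68
ee_pos: [0.5595, -0.0919, 0.1593]
eef_rot: [3.142, 0.0, -0.588]
force: [0.9, 0.4, -0.9]
grip_width: 0.0177
turn [0.     0.0001 0.    ] shift cm [-0.029 -0.025 -0.066] pos [ 0.5595 -0.0919  0.1593]
[ 0.89480177  0.36216611 -0.94174096]
time_s: 11.05
ee_pos: [0.5595, -0.0919, 0.1578]
eef_rot: [3.142, 0.0, -0.588]
force: [-0.7, -1.1, -1.5]
grip_width: 0.018
```

```bash
for i in 1 2; do python3 -m inch '[0,0,0.07,0,0,0,0, 0,0,0.07,0,0,0,0, 0,0,0,0,0,0,0]' | egrep 'ee_pos|force'; done
```

```text
ee_pos: [0.5595, -0.0919, 0.1564]
force: [-0.1, -0.5, -1.3]
ee_pos: [0.5595, -0.0919, 0.155]
force: [1.3, 0.0, -1.2]
```

```bash
for i in 1 2; do python3 -m inch '[0,0,0.1,0,0,0,0, 0,0,0.1,0,0,0,0, 0,0,0.1,0,0,0,0, 0,0,0,0,0,0,0]' | egrep 'time|ee_pos|force'; done; python3 -c "
from h import *
print(tool()[1]['moment'])"
```

```text
time_s: 12.3
ee_pos: [0.5595, -0.0919, 0.1519]
force: [-0.1, -0.3, -1.2]
time_s: 12.8
ee_pos: [0.5595, -0.0919, 0.149]
force: [0.2, -0.8, -1.5]
[ 0.0112319  -0.02152512  0.01495042]
```

```bash
for i in 1 2; do python3 -m inch '[0,0,0.15,0,0,0,0, 0,0,0.15,0,0,0,0, 0,0,0.15,0,0,0,0, 0,0,0.15,0,0,0,0, 0,0,0.15,0,0,0,0, 0,0,0,0,0,0,0]' | egrep 'time|ee_pos|force'; done; python3 -c "
from h import *
print(tool()[1]['moment'])"
```

```text
time_s: 13.55
ee_pos: [0.5595, -0.0919, 0.1414]
force: [-0.3, 0.3, -1.0]
time_s: 14.3
ee_pos: [0.5595, -0.0919, 0.1339]
force: [0.0, -0.1, -1.3]
[-0.01387284 -0.06503669 -0.02378832]
```

Nose at about 65 mm with no side load. Now gentle steps onto the plug.

```bash
for i in 1 2 3; do python3 -m inch '[0,0,0.08,0,0,0,0, 0,0,0.08,0,0,0,0, 0,0,0,0,0,0,0]' | egrep 'time|ee_pos|force'; done
```

```text
time_s: 14.68
ee_pos: [0.5595, -0.0919, 0.1324]
force: [-0.2, -0.1, -1.4]
time_s: 15.05
ee_pos: [0.5595, -0.0919, 0.1308]
force: [0.1, -0.1, -0.9]
time_s: 15.42
ee_pos: [0.5597, -0.092, 0.1299]
force: [-1.2, 0.7, 6.1]
```

```bash
for i in 1 2 3 4; do python3 -m inch '[0,0,0.05,0,0,0,0, 0,0,0,0,0,0,0]' | egrep 'ee_pos|force'; done
```

```text
ee_pos: [0.5598, -0.092, 0.1296]
force: [-1.9, 0.4, 6.2]
ee_pos: [0.5598, -0.092, 0.1291]
force: [-1.3, 0.6, 6.1]
ee_pos: [0.5599, -0.092, 0.1286]
force: [-1.2, -0.3, 5.9]
ee_pos: [0.5599, -0.092, 0.1281]
force: [-2.3, 0.8, 6.5]
```

```bash
for i in 1 2 3 4; do python3 -m inch '[0,0,0.08,0,0,0,0, 0,0,0.08,0,0,0,0, 0,0,0.08,0,0,0,0, 0,0,0.08,0,0,0,0]' | egrep 'ee_pos|force'; done
```

```text
ee_pos: [0.5601, -0.092, 0.1251]
force: [-0.8, 1.0, 7.6]
ee_pos: [0.5601, -0.092, 0.1219]
force: [-1.1, -0.4, 7.2]
ee_pos: [0.5595, -0.0919, 0.1174]
force: [0.8, -0.8, -1.0]
ee_pos: [0.5595, -0.0919, 0.1144]
force: [-0.6, -0.5, -0.8]
```

The plug has dropped free. I continue down until the collar is home.

```bash
python3 -m inch '[0,0,0.15,0,0,0,0, 0,0,0.15,0,0,0,0, 0,0,0.15,0,0,0,0, 0,0,0.15,0,0,0,0, 0,0,0.1,0,0,0,0, 0,0,0,0,0,0,0]' | egrep 'ee_pos|force'; for i in 1 2 3; do python3 -m inch '[0,0,0.06,0,0,0,0, 0,0,0,0,0,0,0]' | egrep 'ee_pos|force'; done
```

```text
ee_pos: [0.5595, -0.0919, 0.1074]
force: [0.2, -0.2, -0.6]
ee_pos: [0.5595, -0.0919, 0.1068]
force: [0.4, 0.0, -0.8]
ee_pos: [0.5595, -0.0919, 0.1062]
force: [-0.6, 0.3, -1.0]
ee_pos: [0.5595, -0.0919, 0.1056]
force: [-0.5, 0.3, -0.4]
```

```bash
for i in 1 2 3; do python3 -m inch '[0,0,0.05,0,0,0,0, 0,0,0,0,0,0,0]' | egrep 'ee_pos|force'; done
```

```text
ee_pos: [0.5595, -0.0919, 0.1051]
force: [0.1, -0.3, -0.2]
ee_pos: [0.5595, -0.0919, 0.1046]
force: [0.3, 0.1, -1.6]
ee_pos: [0.5596, -0.0919, 0.1044]
force: [-0.3, 0.6, 2.0]
```

The collar touches (force up about 3 N). I release slowly, then check before retreating.

```bash
python3 -m inch '[0,0,0,0,0,0,0.25, 0,0,0,0,0,0,0.35, 0,0,0,0,0,0,0.6, 0,0,0,0,0,0,0.8, 0,0,0,0,0,0,0.8, 0,0,-1,0,0,0,0.8, 0,0,-2.5,0,0,0,0.8, 0,0,-3,0,0,0,0.8, 0,0,-3,0,0,0,0.8, 0,2,-2,0,0,0,0.8, 0,2,-2,0,0,0,0.8, 0,0,0,0,0,0,0.8, 0,0,0,0,0,0,0.8]'
python3 - <<'E'
from h import *
ims=[]
for n in('wrist','side','scene'):
    c=cam(n);P=cloud(c);im,d,W,f,cx,cy=c
    p=np.linalg.inv(W)@[.5605,-.0915,.09,1]; u,v=int(f*p[0]/p[2]+cx),int(f*p[1]/p[2]+cy); w=90 if n=='wrist' else 50
    ims.append(cv2.resize(im[max(0,v-w):max(0,v-w)+2*w,u-w:u+w],(266,266),interpolation=cv2.INTER_CUBIC))
    q=P[(np.hypot(P[...,0]-.559,P[...,1]+.092)<.025)&(P[...,2]>.135)&(P[...,2]<.16)]
    if len(q)>10: print(n,'handle',len(q),cv2.minAreaRect(q[:,:2].astype(np.float32)*1000),np.percentile(q[:,2],90))
    q=P[(abs(P[...,0]-.56)<.08)&(abs(P[...,1]+.09)<.035)&(P[...,2]>.02)&(P[...,2]<.04)]; print(n,'pts z20-40',len(q))
    for k in('plug_center','drift_grip','drift_collar','tray'): 
        for r in ctrl.place_of(n,k)[:2]: print(n,k,round(r['score'],2),r['centre'],ray_z(c,r['centre'],dict(plug_center=.015,drift_grip=.119,drift_collar=.09,tray=0)[k]).round(3))
save('end',np.hstack(ims)); print(tool()[1]['ee_pos'],tool()[1]['force'])
E
```

```text
time_s: 22.3
ee_pos: [0.537, -0.1252, 0.2384]
eef_rot: [3.141, 0.001, -0.588]
force: [0.6, 0.9, 0.3]
grip_width: 0.0751
wrist handle 543 ((559.5654296875, -91.24835968017578), (17.29861068725586, 17.186847686767578), 56.446231842041016) 0.1444571387592149
wrist pts z20-40 0
wrist plug_center 0.75 [310.1, 142.6] [ 0.555 -0.096  0.015]
wrist drift_grip 0.65 [309.8, 147.8] [ 0.559 -0.09   0.119]
wrist drift_collar 0.92 [313.3, 145.3] [ 0.561 -0.093  0.09 ]
wrist tray 0.76 [361.0, 263.7] [ 0.523 -0.262  0.   ]
side handle 81 ((559.8455810546875, -91.61337280273438), (18.334169387817383, 18.385766983032227), 59.193336486816406) 0.14402824186568497
side pts z20-40 0
side drift_grip 0.56 [319.4, 217.5] [ 0.563 -0.089  0.119]
side drift_collar 0.65 [319.1, 226.1] [ 0.562 -0.089  0.09 ]
side tray 0.79 [312.6, 319.6] [ 0.52  -0.253  0.   ]
side tray 0.75 [317.4, 252.2] [ 0.556 -0.094  0.   ]
scene handle 89 ((562.48779296875, -89.2612533569336), (18.2292423248291, 17.96839714050293), 56.74064636230469) 0.14297198964709873
scene pts z20-40 16
scene plug_center 0.58 [303.9, 169.4] [ 0.493 -0.203  0.015]
scene plug_center 0.38 [302.2, 211.9] [ 0.572 -0.088  0.015]
scene drift_grip 0.75 [302.7, 166.3] [ 0.562 -0.092  0.119]
scene drift_collar 0.84 [306.5, 177.9] [ 0.556 -0.091  0.09 ]
scene drift_collar 0.23 [400.6, 276.4] [0.574 0.187 0.09 ]
scene tray 0.92 [304.8, 215.7] [ 0.566 -0.089  0.   ]
scene tray 0.56 [279.4, 171.5] [ 0.532 -0.246  0.   ]
[ 0.53733719 -0.12517139  0.23914741] [0.24124083 0.7609933  0.41221144]
```

View pics/end.png

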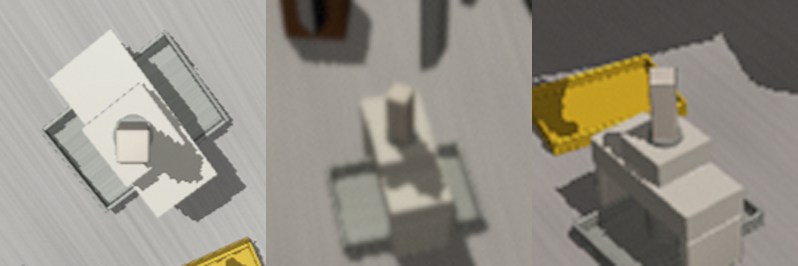

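The drift stands upright with its handle top at 144 mm (home = 144). The plug is hidden in the shade under the bridge, so I brighten the scene view.

Run:
```python
from h import *
c=cam('scene');P=cloud(c);im=c[0]
m=(abs(P[...,0]-.56)<.08)&(abs(P[...,1]+.09)<.045)&(P[...,2]>.018)&(P[...,2]<.04)
print(np.c_[np.argwhere(m)[:,::-1],(P[m]*1000).round()])
k=im[160:250,250:360].astype(float)/255
save('plug',cv2.resize((255*k**.5).astype(np.uint8),None,fx=6,fy=6,interpolation=cv2.INTER_CUBIC))
```

```text
[[ 281.  194.  591. -133.   40.]
 [ 282.  194.  589. -132.   39.]
 [ 281.  195.  591. -134.   36.]
 [ 282.  196.  590. -133.   34.]
 [ 284.  196.  585. -133.   31.]
 [ 281.  197.  591. -135.   31.]
 [ 282.  197.  589. -134.   30.]
 [ 284.  197.  585. -133.   29.]
 [ 285.  197.  583. -134.   27.]
 [ 282.  198.  589. -134.   27.]
 [ 284.  198.  585. -133.   26.]
 [ 285.  198.  583. -134.   24.]
 [ 287.  198.  578. -134.   22.]
 [ 282.  199.  591. -132.   27.]
 [ 284.  199.  585. -134.   22.]
 [ 286.  199.  581. -134.   21.]
 [ 287.  199.  579. -134.   20.]
 [ 281.  200.  592. -135.   23.]
 [ 283.  200.  588. -134.   21.]
 [ 284.  200.  586. -133.   21.]
 [ 285.  200.  583. -134.   20.]
 [ 283.  201.  588. -134.   18.]
 [ 283.  202.  589. -132.   18.]
 [ 297.  207.  578.  -97.   24.]
 [ 297.  208.  579.  -96.   23.]
 [ 298.  208.  578.  -93.   25.]
 [ 297.  209.  578.  -97.   19.]
 [ 298.  209.  580.  -90.   25.]
 [ 299.  209.  578.  -89.   25.]
 [ 298.  210.  581.  -89.   24.]
 [ 299.  210.  579.  -87.   24.]
 [ 300.  210.  578.  -85.   25.]
 [ 301.  210.  577.  -83.   26.]
 [ 298.  211.  580.  -90.   19.]
 [ 299.  211.  579.  -88.   21.]
 [ 300.  211.  578.  -85.   23.]
 [ 301.  211.  577.  -84.   23.]
 [ 302.  211.  577.  -80.   25.]
 [ 299.  212.  579.  -88.   18.]
 [ 300.  212.  579.  -85.   20.]
 [ 301.  212.  577.  -84.   19.]
 [ 302.  212.  577.  -81.   22.]
 [ 303.  212.  576.  -78.   23.]
 [ 301.  213.  578.  -83.   19.]
 [ 302.  213.  577.  -80.   20.]
 [ 303.  213.  575.  -80.   19.]
 [ 304.  213.  574.  -78.   20.]]
```

View pics/plug.png

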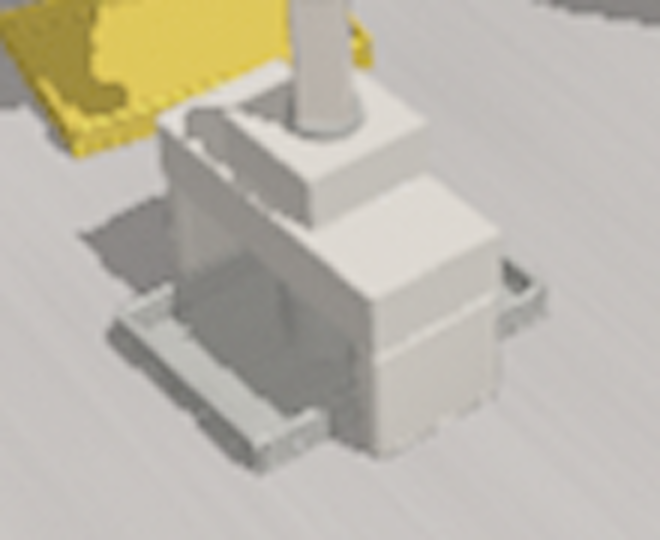

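Depth under the bridge shows the plug at about x 578, y −97 to −80, with its top at about 26 mm, so it is standing in the tray near the middle. The collar is on the cap. I'm handing in.

```bash
python3 -c "
from h import *
print(ctrl.hand_in(), ctrl.get_obs()['time_s'])"
```

```text
the job is handed in; nothing more can be done
the job is handed in; nothing more can be done
```

The plug has been pushed out and is in the steel tray, and the drift stands released in the cap's hole with its collar home. I handed the job in at about 23 s of the 72 s allowed; the station reports no verdict.

- **Drift and hole:** I gripped the drift and lifted it straight out. The wrist camera put the hole at (559, −92) mm. The nose went in with no measurable side force.
- **Plug:** It slid at about 7–9 N and came free after about 10 mm. Depth points under the bridge reach about 26 mm, which fits the plug standing upright near the middle of the tray (27 mm). I saw it only through those few points, because the bridge hides most of it. One network guess from the scene camera placed it elsewhere (0.49, −0.20), which I took as a false report.
- **Collar:** It touched the cap at about 3 N. After release the wrist camera measured the handle's top at 144.5 mm (fully home is 144), with the handle upright over the hole.
- **Tray, tumbler, mirror and case:** The networks place the tray within about 6–8 mm of where they first saw it, which is within their error. I kept clear of the tumbler, mirror and case and did not re-measure them at the end.

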